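# Turn the serving dish at the pass with the croquette centred

## Robot

A 6-joint arm with a two-finger parallel gripper is mounted at the origin on the work surface. World frame = base frame: x ahead of the robot, y to its left, z up, the work surface at z = 0. Lengths are in mm, angles in rad, forces in N, time in s.
With the tool pointing down it reaches from about 225 to 875 mm from the base axis. Payload 3.4 kg.
Tool frame: the origin (TCP) lies at the very end of the fingers, on their centre line; the grasp point (between the pads) lies 19 mm behind it; x points along the fingers, y is the direction in which the jaws open and shut, and the axes are right-handed (so a half turn about x gives the same grasp; the last joint's range is limited). The gripper opens to 85 mm and grips with 20 to 120 N. Pads are 22 mm wide; open, the fingers measure 114 mm over their backs; the gripper's body (76 mm by 85 mm) begins 54 mm behind the grasp point. The pads swing forward as they close: fully open they stand 13 mm farther back than shut.
Start: joints at [0.985, 0.276, 1.505, -0, 1.361, -0.121], TCP at [257.762, 514.025, 231.328] pointing down, gripper open.
Joint ranges: [-2.89, 2.89], [-0.75, 2.08], [0.22, 2.7], [-1.18, 4.32], [0.11, 2.71], [-2.7, 2.7]. Speed limits (rad/s): [2.57, 2.57, 3.14, 3.14, 3.14, 3.14].

## Interface

Orientations are given as a rotation vector (axis times angle).
In Python, from cell import arm, optics, hand_in gives the robot as it stands. The module is installed in compiled form; this text tells all that it offers.
- The arm moves only by the tool jog_arm, never from a script. Its argument "series" is text: rows parted by semicolons, each of 7 numbers parted by spaces: the finger opening in cm, from 0 to 8.54, then the shift along the world's x, y, z in cm, then the turn, a rotation vector about the world's x, y, z in degrees. In form: gripper dx dy dz wx wy wz; .... A call has 1 to 8 rows; each row is the pose to reach, as a shift and turn from the pose measured when the call began; what a row does not reach only later rows make up. A row lasts 1/8 s, in which the tool goes at most 62.5 mm and 10.7 degrees, less where a joint would pass 70% of its speed; a pose out of reach is approached as far as the arm can. A call with a gripper value outside its range is refused whole. The fingers move at their own pace and stop on an object; "force" is the grip in N (left out, the last holds). Time passes only in rows, so rows that repeat a pose let the fingers close. It gives the time, the measured TCP pose, the force and the opening at its end, in the units of the state.
- arm.get_state(): the state, without advancing time (a new reading comes with each control period).
- optics.capture(name): name is "side" or "top" or "wrist"; returns (picture, depth): 420x560x3 uint8, blue, green, red; 420x560 float32, mm along the optical axis (not along the pixel's ray), 0 where there is no reading.
- optics.camera_info(name): a dict with "fx", "fy", "cx", "cy" (pixels), "origin" and "attitude" of the camera in the world. Camera axes: x right, y down, z forward; pixel columns grow to the right and rows downward; lengths in mm; the calibration is good to about 2 mm. A picture is of the moment at which its call begins: read the wrist's pose just before it. camera_info takes no time and is no camera call; for the wrist camera it gives the pose at the moment of the call.
- hand_in(): hands the job in, once; it reports no verdict.
The state is a dict: "clock": time; "q": joint angles; "joint_velocities": joint speeds; "tau": joint torques, N m; "position": TCP position; "ee_rot": TCP orientation; "wrist_force": force on the tool from outside, world axes, zero at the start; "ft_torque": the same for the moment, N m; "grip_width": finger opening in mm.
Only numpy, scipy, OpenCV 4.12 (cv2) and the standard library are available. Lean on these libraries where they do the work, as an engineer would, in place of code of your own. Each camera call takes 0.05 s, during which the arm holds its last target. There are 200 camera calls.

## Task

The pepper mill crowds the handle of the little metal dish on the wooden board: first stand it upright in the empty compartment of the metal tray, without dropping it. Then lift the dish straight up by its handle, the handle still pointing along the board, and turn it in the air, over the place where it stood, a quarter turn so that the handle points squarely across the board towards the side with the call bell. Keep the dish level and the loose croquette ball in the middle without touching the ball, leave everything else alone, and finish still holding the dish by its handle, steady, about 10 cm above the board.

Things in the scene. Friction and masses are not known exactly. Their poses are not given: they have to be found in the camera images.
- board_spot (a point): Point on top of the fixed wooden serving board (300 x 200 x 20 mm, top 20 mm above the counter) where the dish stands at first, within 10 mm; it lies 60 mm from the board's centre. Its x axis runs along the board's long side and its y axis across the board; the dish's handle points along -x (within 0.12 rad) at first.
- dish_center (a point): Round cast metal dish, 136 mm across, rim 28 mm high, dished inside (6 degree slope to 25 mm from the middle, then 16 degrees), about 0.26 kg, loose on the board. Point on its axis 30 mm above its underside. Its x axis points from the handle to the dish, z up.
- dish_handle (a point): Grip point in the middle of the dish's straight bar handle (14 mm wide, 14 mm tall, free from 70 to 141 mm from the dish's axis, level, pointing along the dish's -x). The point lies 105 mm from the axis and 34 mm above the dish's underside. Grip firmly (about 80 N or more if the gripper can): the dish hangs out sideways.
- ball_center (a point): Centre of the fried croquette, a rigid brown ball of 36 mm diameter, 0.04 kg, loose in the middle of the dish; at rest in the middle its centre is 26 mm above the dish's underside. It rolls easily: move slowly.
- mill_grip (a point): Dark wooden pepper mill, 135 mm tall, foot 48 mm across, straight round neck 36 mm across from 45 to 116 mm above the foot. Point on its axis 90 mm above its underside, where to grip it. Stands on the board close beside the dish's handle (foot 15 to 21 mm from it). About 0.18 kg.
- tray_empty (a point): Middle of the floor (4 mm above the counter) of the empty compartment of the fixed two-compartment metal tray (210 x 110 mm, walls 4 mm thick and 30 mm high); the compartment is about 99 x 102 mm. The tray's x axis points from it to the other compartment, 105 mm away, which holds an oil bottle (54 mm across, 150 mm tall).
- bell_top (a point): Top of the push knob, 62 mm above the counter, of the fixed dome call bell (86 mm across) that stands on the other side of the board from the tray; the tray and bell may be either way round.
- oil: Amber oil bottle in the tray's other compartment, origin at the centre of its underside; bystander, leave alone.
- ramekin: White ramekin, 72 mm across, 42 mm tall, beyond the far right corner of the board; origin at the centre of its underside; bystander, leave alone.
- dish: The same dish; origin at the centre of its underside, axes as at its centre point.
- mill: The same pepper mill; origin at the centre of its underside.
- ball: The same croquette ball; its axes turn as it rolls: use its centre point.
Not all that is in view belongs to the job. Leave any pink or yellow look-alike of the mill alone.

How it is judged (in metres and radians):
On the way, in this order (a step that is already met when the one before it is completed fails the run):
1. the mill stands upright in the empty compartment, let go (horizontal distance between mill_grip and tray_empty below 0.04 m and height (world z) of mill_grip below 0.102 m and angle between mill_grip's own z axis and vertical below 0.12 rad and contact force between the fingers and mill below 0.1 N and linear speed of mill below 0.03 m/s), for 0.2 s.
2. the dish is lifted at least 4 cm off the board with its handle still along the board (within 0.5 rad) (height (world z) of dish above 0.06 m and angle between the x axis of dish_center and the x axis of board_spot, either way round below 0.5 rad and x of dish_handle in the frame of board_spot below -0.03 m), for 0.1 s.
At the end, for the whole second after the job is handed in: Fingers hold the dish, underside 50-160 mm above the board, centre within 60 mm of its spot, level to 0.12 rad, at rest, handle across the board to 0.2 rad on the bell's side; ball within 15 mm of its middle; mill upright in the empty compartment within 40 mm of its middle (horizontal distance between mill_grip and tray_empty below 0.04 m and height (world z) of mill_grip below 0.102 m and angle between each of mill_grip, dish_center's own z axis and vertical below 0.12 rad and height (world z) of dish between 0.07 and 0.18 m and horizontal distance between dish_center and board_spot below 0.06 m and angle between the x axis of dish_center and the y axis of board_spot, either way round below 0.2 rad and ((y of bell_top in the frame of board_spot above 0 m and y of dish_handle in the frame of board_spot above 0.05 m) or (y of bell_top in the frame of board_spot below 0 m and y of dish_handle in the frame of board_spot below -0.05 m)) and horizontal distance between ball_center and dish_center below 0.015 m and z of ball_center in the frame of dish_center below 0.008 m and contact force between the fingers and dish above 2 N and linear speed of dish below 0.04 m/s and angular speed of dish below 0.3 rad/s); the arm keeps its last pose, push and grip.
It fails at once if the ball rolled more than 30 mm from the middle of the dish (distance between ball_center and dish_center above 0.031 m).
It fails at once if the dish tipped more than 0.26 rad (angle between dish_center's own z axis and vertical above 0.26 rad).
It fails at once if the fingers touched the ball (contact force between the fingers and ball above 0.3 N).
It fails at once if the mill was dropped or knocked over (angle between mill_grip's own z axis and vertical above 0.7 rad or (contact force between the fingers and mill below 0.05 N and linear speed of mill above 0.6 m/s)).
It fails at once if a bystander was moved more than 30 mm (distance of any of oil, ramekin from where it was at the start of the episode above 0.03 m).
It also fails if it takes over 72 s, if anything falls off the work surface, if the arm or the gripper's body presses on something with over 40 N, if the wrist force passes 120 N, or if a joint passes its speed limit or range.

## Working session

There is one attempt and no reset: what is moved stays moved. The work goes in short steps, Python scripts to look and compute and a tool call to move; the robot and the scene stay as the last step left them, time stands still between calls to the robot, and variables do not carry over. Pictures are saved under pics/ and viewed, about 8 in all and at most 12, crops included, and the job is handed in when it is done.

Besides the shell and the picture viewer there is one more tool, called after "Request:" by a JSON object that holds its "fn" and its "kwargs". jog_arm: Moves the arm, as the interface text tells. Its arguments: {"type":"object","properties":{"series":{"type":"string"},"force":{"type":"number"}},"required":["series"]}

```bash
mkdir -p pics
cat > h.py <<'E'
import numpy as np, cv2
from scipy.spatial.transform import Rotation as R
from cell import arm, optics
def att(i):
    a=np.array(i["attitude"],float)
    return a if a.shape==(3,3) else R.from_rotvec(a).as_matrix()
def pts(i,d):
    v,u=np.indices(d.shape)
    c=np.stack([(u-i["cx"])/i["fx"]*d,(v-i["cy"])/i["fy"]*d,d],-1)
    return c@att(i).T+np.array(i["origin"])
def ray(i,u,v,z):
    d=att(i)@np.array([(u-i["cx"])/i["fx"],(v-i["cy"])/i["fy"],1]); o=np.array(i["origin"])
    return o+d*(z-o[2])/d[2]
def proj(i,p):
    c=(np.asarray(p)-i["origin"])@att(i); return c[...,0]/c[...,2]*i["fx"]+i["cx"],c[...,1]/c[...,2]*i["fy"]+i["cy"]
def shot(n):
    i=optics.camera_info(n); b,d=optics.capture(n); return i,b,d
E
python3 - <<'E'
from h import *
print(arm.get_state())
for n in("top","side"):
    i,b,d=shot(n); print(n,i); cv2.imwrite(f"pics/{n}0.png",b); np.savez(f"pics/{n}0.npz",b=b,d=d)
E
```

```text
{'clock': 0.0, 'q': array([ 9.85028308e-01,  2.76611493e-01,  1.50614156e+00,  3.43386206e-05,
        1.36068228e+00, -1.21013667e-01]), 'joint_velocities': array([-0.00117178, -0.00026905,  0.00020418, -0.00094432, -0.00035956,
       -0.00059833]), 'tau': array([-1.41139975e-03, -4.16771328e+01, -2.45802712e+01,  1.08637923e-04,
        1.06475534e-02,  1.21810018e-05]), 'position': array([257.42608553, 513.57080885, 230.42693532]), 'ee_rot': array([ 0.36310184,  1.54057308, -0.36581944]), 'wrist_force': array([0.12286456, 0.19279813, 0.02320711]), 'ft_torque': array([0.02581248, 0.01624714, 0.03807128]), 'grip_width': 85.03393947691185}
top {'fx': 402.0200205985436, 'fy': 402.0200205985436, 'cx': 277.6220955300495, 'cy': 207.3454818157825, 'origin': array([444.32288772,  23.8564749 , 859.73066497]), 'attitude': array([-2.21211885,  2.15343905, -0.16625584])}
side {'fx': 504.616738573189, 'fy': 504.616738573189, 'cx': 274.5742952636361, 'cy': 204.17115269156193, 'origin': array([ 195.30623232, -782.89111165,  851.34430027]), 'attitude': array([-2.25412994,  0.45813958, -0.20455527])}
```

View pics/top0.png

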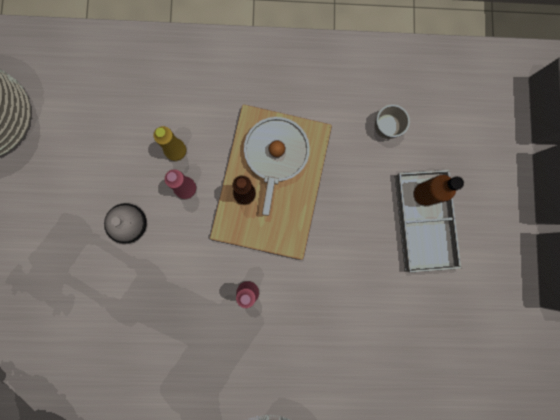

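View pics/side0.png

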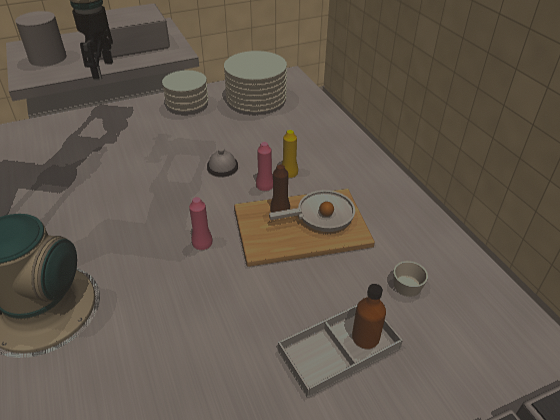

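Top view: mill (dark brown) at (244,190) beside the handle (270,195). Dish and ball are at (277,149), the empty compartment at (428,246), the oil at (435,190), the bell at (125,223) and the ramekin at (392,122). Possible mills are pink (180,184), pink (247,294), yellow (170,143) and dark brown (244,190). Only the last is dark wood and stands on the board by the handle.

Run:
```python
from h import *
def circ(p):
    A=np.c_[2*p[:,:2],np.ones(len(p))]; s=np.linalg.lstsq(A,(p[:,:2]**2).sum(1),rcond=None)[0]; return s[:2],np.sqrt(s[2]+s[:2]@s[:2])
D={}
for n in("top","side"):
    f=np.load(f"pics/{n}0.npz"); i=optics.camera_info(n); D[n]=(i,f["b"],f["d"],pts(i,f["d"]))
t=D["top"]
P=lambda u,v:t[3][v,u].round(0)
for k,(u,v) in dict(ball=(277,149),handle=(270,195),handle_end=(267,212),mill=(242,183),tray=(428,246),bell=(117,222),board=(285,225),counter=(330,300)).items(): print(k,P(u,v))
i,b,d,X=t
# board: HSV mask of top plane
for n in D:
    i,b,d,X=D[n]; h=cv2.cvtColor(b,cv2.COLOR_BGR2HSV)
    m=((abs(X[...,2]-20)<8)&(h[...,1]>80)&(h[...,0]>10)&(h[...,0]<28)&(d>0)&(X[...,0]>200)&(X[...,0]<750)&(abs(X[...,1]-80)<200)).astype(np.uint8)
    m=cv2.morphologyEx(m,cv2.MORPH_OPEN,np.ones((3,3)))
    k,l,s,c=cv2.connectedComponentsWithStats(m); m=(l==1+np.argmax(s[1:,4]))
    q=X[m]; r=cv2.minAreaRect(q[:,:2].astype(np.float32)); print(n,"board",r,"z",np.median(q[:,2]))
    # dish rim
    c0=t[3][149,277][:2]
    dd=np.hypot(X[...,0]-c0[0],X[...,1]-c0[1])
    r=(dd<80)&(dd>50)&(X[...,2]>42)&(X[...,2]<54)&(h[...,1]<70); p=X[r]; 
    print(n,"rim",circ(p),len(p),np.percentile(p[:,2],[5,50,95]))
    bl=(h[...,1]>150)&(dd<40)&(X[...,2]>35)
    p=X[bl]; s=np.linalg.lstsq(np.c_[2*p,np.ones(len(p))],(p**2).sum(1),rcond=None)[0]; print(n,"ball sphere",s[:3],np.sqrt(s[3]+s[:3]@s[:3]),len(p))
    mm=t[3][183,242][:2]; e=np.hypot(X[...,0]-mm[0],X[...,1]-mm[1])
    k=(e<45)&(X[...,2]>75)&(d>0)&(h[...,2]<110); p=X[k]; print(n,"mill",len(p),p.mean(0),np.percentile(p[:,2],[2,50,98]),p[:,:2].min(0),p[:,:2].max(0))
    z=p[(p[:,2]>80)&(p[:,2]<132)]
    if len(z)>8: print("  neck circ",circ(z),len(z))
    tr=(abs(X[...,2]-30)<8)&(X[...,1]<-120)&(X[...,1]>-380)&(h[...,1]<90)&(X[...,0]>250)&(X[...,0]<560)&(d>0)
    kk,l,s,c=cv2.connectedComponentsWithStats(tr.astype(np.uint8),connectivity=8); q=X[l==1+np.argmax(s[1:,4])]
    print(n,"tray",cv2.minAreaRect(q[:,:2].astype(np.float32)),np.median(q[:,2]),len(q))
    hd=(X[...,2]>50)&(X[...,2]<68)&(h[...,1]<70)&(dd>76)&(dd<150)&(X[...,0]<c0[0])&(abs(X[...,1]-c0[1])<80)
    p=X[hd]; l=cv2.fitLine(p[:,:2].astype(np.float32),cv2.DIST_HUBER,0,.01,.01).ravel(); print(n,"handle",p.mean(0),np.percentile(p[:,2],[10,50,90]),l,len(p),p.min(0),p.max(0))
```

```text
ball [653.  -3.  62.]
handle [559.   8.  62.]
handle_end [524.  13.  58.]
mill [565.  60. 155.]
tray [ 466. -336.    4.]
bell [496. 307.  61.]
board [502. -26.  21.]
counter [ 348. -125.    1.]
top board ((596.3770751953125, 4.950447082519531), (199.08346557617188, 298.1149597167969), 78.79168701171875) z 19.779598138254585
top rim (array([657.32623786,  -2.53576688]), np.float64(64.89566592185353)) 588 [42.50508788 47.53100906 50.8267259 ]
top ball sphere [657.32860413  -2.59282207  49.66926853] 15.098915932767936 171
top mill 375 [561.27488553  60.83725717 137.03235318] [ 80.0139327  141.14839078 156.41842668] [547.7872722   44.77031002] [583.07006435  79.34802064]
  neck circ (array([565.65966958,  62.22466954]), np.float64(17.68988814684248)) 67
top tray ((489.7669677734375, -329.72265625), (149.2425079345703, 106.9255599975586), 5.363940715789795) 28.438339306121634 405
top handle [548.25286932  13.00926005  60.52794691] [58.52103378 60.57033584 62.45179824] [ 9.8932654e-01 -1.4571568e-01  5.4792810e+02  1.3012882e+01] 207 [518.3302504    2.50997189  55.40729698] [578.71212797  
[... 268 characters left out ...]
0.97509446]
side ball sphere [656.92059736  -4.42088796  50.90229283] 13.891550165684272 119
side mill 441 [560.37976339  52.10458324 118.93072468] [ 77.0475376  120.49726455 155.2802599 ] [546.13500674  41.71528564] [580.30545764  75.5736295 ]
  neck circ (array([564.29460916,  60.6813712 ]), np.float64(15.834164900064644)) 249
side tray ((488.5242004394531, -327.6253967285156), (151.10914611816406, 104.97441101074219), 4.4293212890625) 27.340952675528 561
side handle [547.87534865  10.36281961  58.72642671] [53.14078348 59.38279643 62.56030336] [ 9.8723763e-01 -1.5925394e-01  5.4820587e+02  8.9130535e+00] 172 [517.98956264   0.73532359  50.28271253] [578.37722511  24.04707782  66.08166017]
```

Run:
```python
import cv2,numpy as np
a=cv2.imread("pics/top0.png")[90:270,200:340]; b=cv2.imread("pics/side0.png")[140:280,220:390]
a=cv2.resize(a,None,fx=3,fy=3); b=cv2.resize(b,(380,540))
b=cv2.resize(cv2.imread("pics/side0.png")[140:280,230:360],None,fx=2.9,fy=3.857)
o=np.hstack([a,b[:540]]) if b.shape[0]>=540 else a
cv2.imwrite("pics/crop0.png",o[:600,:800]); print(o.shape)
```

```text
(540, 797, 3)
```

View pics/crop0.png

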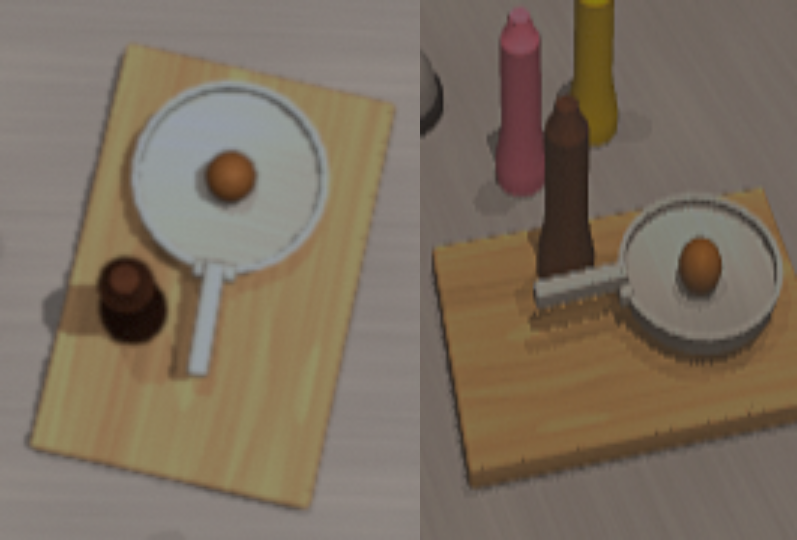

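The crop confirms it: the dark brown mill stands on the board right beside the handle, and the pink and yellow ones stand off the board. My tray mask was clipped at x=560, so I'll redo it and fit the mill neck from both views.

Run:
```python
from h import *
from scipy.optimize import least_squares
al=[]
for n in("top","side"):
    f=np.load(f"pics/{n}0.npz"); i=optics.camera_info(n); b,d=f["b"],f["d"]; X=pts(i,d); h=cv2.cvtColor(b,cv2.COLOR_BGR2HSV)
    tr=(abs(X[...,2]-28)<7)&(X[...,1]<-230)&(X[...,1]>-420)&(h[...,1]<90)&(X[...,0]>350)&(X[...,0]<680)&(d>0)
    kk,l,s,c=cv2.connectedComponentsWithStats(cv2.morphologyEx(tr.astype(np.uint8),cv2.MORPH_CLOSE,np.ones((3,3))),connectivity=8); q=X[(l==1+np.argmax(s[1:,4]))&tr]
    r=cv2.minAreaRect(q[:,:2].astype(np.float32)); a=np.radians(r[2]); print(n,r,len(q))
    fl=(abs(X[...,2]-4)<3)&(X[...,0]>405)&(X[...,0]<515)&(X[...,1]<-275)&(X[...,1]>-390)&(d>0)&(h[...,2]>0)
    e=np.hypot(X[...,0]-565,X[...,1]-61); p=X[(e<40)&(X[...,2]>66)&(X[...,2]<135)&(d>0)&(h[...,2]<110)]; al.append(p)
    for pp in([p] if n=="top" else [p,np.vstack(al)]):
        s=least_squares(lambda c:np.hypot(pp[:,0]-c[0],pp[:,1]-c[1])-18,[565,61],loss="soft_l1"); print(" mill axis r=18",s.x,len(pp))
s=arm.get_state(); M=R.from_rotvec(s["ee_rot"]).as_matrix(); print(M.round(3),np.degrees(np.arctan2(M[1,1],M[0,1])))
```

```text
top ((520.3698120117188, -329.34100341796875), (210.1002960205078, 111.89158630371094), 5.733224391937256) 886
 mill axis r=18 [566.00976254  62.3059118 ] 98
side ((519.3893432617188, -329.11376953125), (210.9881591796875, 112.85215759277344), 5.296503067016602) 1183
 mill axis r=18 [565.45190765  63.34548351] 340
 mill axis r=18 [565.65969022  63.09778022] 438
[[-0.001  0.448  0.894]
 [-0.001  0.894 -0.448]
 [-1.    -0.002 -0.   ]] 63.370446413387185
```

Request:
{"fn": "jog_arm", "kwargs": {"series": "8.5 2 -3 0 0 0 2; 8.5 6 -9 0 0 0 6; 8.5 10 -15 0 0 0 10; 8.5 14 -21 0 0 0 14; 8.5 18 -27 0 0 0 16; 8.5 22 -33 0 0 0 18; 8.5 25 -37.5 0 0 0 18; 8.5 26 -39 0 0 0 18"}}

```text
clock: 1.1
position: [518.2, 121.6, 230.2]
ee_rot: [0.118, 1.568, -0.12]
wrist_force: [0.5, 1.3, -0.2]
grip_width: 84.8
```

```bash
cat > st.py <<'E'
from h import *
s=arm.get_state(); M=R.from_rotvec(s["ee_rot"]).as_matrix()
print("t",round(s["clock"],2),"pos",s["position"].round(1),"yaw",np.degrees(np.arctan2(M[1,1],M[0,1])).round(1),"ax",M[:,0].round(3),"w",round(s["grip_width"],1),"F",s["wrist_force"].round(1),"T",s["ft_torque"].round(2),"q",s["q"].round(2))
E
python3 st.py
python3 - <<'E'
from h import *
i,b,d=shot("wrist"); cv2.imwrite("pics/w1.png",b); X=pts(i,d); h=cv2.cvtColor(b,cv2.COLOR_BGR2HSV)
print(i["origin"],proj(i,np.array([[565.5,62.8,155],[565.5,62.8,110]])))
e=np.hypot(X[...,0]-565,X[...,1]-61); p=X[(e<40)&(X[...,2]>66)&(X[...,2]<135)&(d>0)&(h[...,2]<110)]
from scipy.optimize import least_squares
if len(p)>20: print(least_squares(lambda c:np.hypot(p[:,0]-c[0],p[:,1]-c[1])-18,[565,61],loss="soft_l1").x,len(p))
E
```

```text
t 1.1 pos [518.2 121.6 230.2] yaw 81.3 ax [-0.001 -0.001 -1.   ] w 84.8 F [ 0.5  1.3 -0.2] T [ 0.01 -0.08  0.01] q [ 0.1   0.21  1.59 -0.    1.33 -1.32]
[445.59022415 133.98929642 371.65706121] (array([219.34002264, 228.85477463]), array([281.89045907, 257.35084917]))
[566.21906715  64.01661022] 1030
```

Request:
{"fn": "jog_arm", "kwargs": {"series": "8.5 1 -1 0 0 0 0; 8.5 3 -4 0 0 0 0; 8.5 4.8 -5.8 0 0 0 0; 8.5 4.8 -5.8 -1 0 0 0; 8.5 4.8 -5.8 -2 0 0 0; 8.5 4.8 -5.8 -3.5 0 0 0; 8.5 4.8 -5.8 -5 0 0 0; 8.5 4.8 -5.8 -5 0 0 0"}}

```text
clock: 2.15
position: [569.5, 57.6, 178.2]
ee_rot: [0.114, 1.567, -0.128]
wrist_force: [0.4, 0.7, 0.2]
grip_width: 85.0
```

```bash
python3 st.py
python3 - <<'E'
from h import *
i,b,d=shot("wrist"); cv2.imwrite("pics/w2.png",b)
E
```

```text
t 2.15 pos [569.5  57.6 178.2] yaw 81.2 ax [ 0.    -0.009 -1.   ] w 85.0 F [0.4 0.7 0.2] T [-0.02 -0.01 -0.01] q [-0.02  0.31  1.6  -0.01  1.24 -1.43]
```

View pics/w2.png

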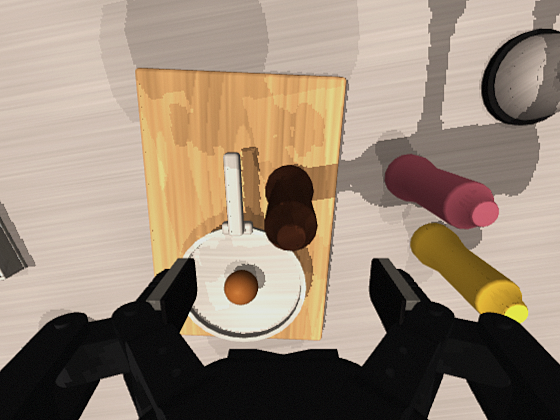

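The wrist view shows the mill's cap at (291,236) between the open fingers, with nothing in the way. I'll correct by a few mm and go down.

Request:
{"fn": "jog_arm", "kwargs": {"series": "8.5 -0.35 0.6 0 0 0 0; 8.5 -0.35 0.6 0 0 0 0; 8.5 -0.35 0.6 -1.5 0 0 0; 8.5 -0.35 0.6 -3 0 0 0; 8.5 -0.35 0.6 -4.5 0 0 0; 8.5 -0.35 0.6 -6 0 0 0; 8.5 -0.35 0.6 -6.5 0 0 0; 8.5 -0.35 0.6 -6.5 0 0 0"}}

```text
clock: 3.2
position: [566.7, 63.5, 113.7]
ee_rot: [0.115, 1.565, -0.128]
wrist_force: [0.3, 0.5, 0.1]
grip_width: 85.0
```

```bash
python3 st.py
```

```text
t 3.2 pos [566.7  63.5 113.7] yaw 81.1 ax [ 0.001 -0.009 -1.   ] w 85.0 F [0.3 0.5 0.1] T [-0.03  0.   -0.02] q [-0.    0.36  1.69 -0.01  1.09 -1.42]
```

Request:
{"fn": "jog_arm", "kwargs": {"series": "8.5 0 0 -1 0.5 0 0; 8.5 0 0 -2 0.5 0 0; 8.5 0 0 -2.2 0.5 0 0; 5 0 0 -2.2 0.5 0 0; 2.5 0 0 -2.2 0.5 0 0; 2.5 0 0 -2.2 0.5 0 0; 2.5 0 0 -2.2 0.5 0 0; 2.5 0 0 -2.2 0.5 0 0", "force": 60}}

```text
clock: 4.2
position: [567.1, 63.3, 92.2]
ee_rot: [0.121, 1.565, -0.121]
wrist_force: [0.1, -1.4, 3.5]
grip_width: 34.5
```

```bash
python3 st.py
```

```text
t 4.2 pos [567.1  63.3  92.2] yaw 81.2 ax [ 0.002 -0.    -1.   ] w 34.5 F [ 0.1 -1.4  3.5] T [-0.13 -0.01  0.01] q [-0.01  0.38  1.72 -0.    1.04 -1.43]
```

Request:
{"fn": "jog_arm", "kwargs": {"series": "2.5 0 0 0.5 0 0 0; 2.5 0 0 2 0 0 0; 2.5 0 0 4 0 0 0; 2.5 0 0 6 0 0 0; 2.5 0 0 8 0 0 0; 2.5 0 0 10 0 0 0; 2.5 0 0 11 0 0 0; 2.5 0 0 11 0 0 0"}}

```text
clock: 5.2
position: [567.5, 63.4, 203.1]
ee_rot: [0.121, 1.563, -0.121]
wrist_force: [0.3, -0.3, -1.5]
grip_width: 34.7
```

```bash
python3 st.py
```

```text
t 5.2 pos [567.5  63.4 203.1] yaw 81.2 ax [ 0.004 -0.    -1.   ] w 34.7 F [ 0.3 -0.3 -1.5] T [-0.02  0.02 -0.07] q [-0.01  0.28  1.56 -0.    1.29 -1.43]
```

Request:
{"fn": "jog_arm", "kwargs": {"series": "2.5 -0.5 -1.5 0 0 0 0; 2.5 -1.5 -5 0 0 0 0; 2.5 -2.5 -9 0 0 0 0; 2.5 -3.5 -13 0 0 0 0; 2.5 -4.5 -17 0 0 0 0; 2.5 -5.5 -20.5 0 0 0 0; 2.5 -6 -22.5 0 0 0 0; 2.5 -6 -23 0 0 0 0"}}

```text
clock: 6.2
position: [506.1, -168.2, 202.3]
ee_rot: [0.124, 1.565, -0.123]
wrist_force: [-0.0, -0.7, -1.3]
grip_width: 34.4
```

```bash
python3 st.py
```

```text
t 6.2 pos [ 506.1 -168.2  202.3] yaw 81.0 ax [ 0.002  0.    -1.   ] w 34.4 F [-0.  -0.7 -1.3] T [0.03 0.02 0.04] q [-0.45  0.23  1.64  0.    1.27 -1.87]
```

Request:
{"fn": "jog_arm", "kwargs": {"series": "2.5 -0.4 -1.5 0 0 0 0; 2.5 -1.2 -5 0 0 0 0; 2.5 -2.1 -9 0 0 0 0; 2.5 -3 -13 0 0 0 0; 2.5 -3.6 -15.5 0 0 0 0; 2.5 -3.8 -16.6 0 0 0 0; 2.5 -3.8 -16.6 0 0 0 0; 2.5 -3.8 -16.6 0 0 0 0"}}

```text
clock: 7.2
position: [468.2, -332.9, 202.2]
ee_rot: [0.124, 1.565, -0.121]
wrist_force: [-0.3, 0.1, -2.3]
grip_width: 34.9
```

```bash
python3 st.py
python3 - <<'E'
from h import *
for n in("top","side"):
    i,b,d=shot(n)
    c=b[120:320,340:500] if n=="top" else b[220:410,260:430]
    cv2.imwrite(f"pics/{n}1.png",b); globals()[n]=cv2.resize(c,(390,500))
    X=pts(i,d); h=cv2.cvtColor(b,cv2.COLOR_BGR2HSV)
    p=X[(np.hypot(X[...,0]-468,X[...,1]+334)<40)&(X[...,2]<170)&(X[...,2]>80)&(h[...,2]<110)]
    print(n,len(p),p.min(0),p.max(0))
cv2.imwrite("pics/c1.png",np.hstack([top,side]))
E
```

```text
t 7.2 pos [ 468.2 -332.9  202.2] yaw 81.1 ax [ 0.002  0.001 -1.   ] w 34.9 F [-0.3  0.1 -2.3] T [ 0.05 -0.03  0.02] q [-0.74  0.29  1.56  0.    1.29 -2.16]
top 347 [ 444.16241858 -342.1480745   130.48001112] [ 490.94348662 -308.90571998  169.88020594]
side 462 [ 442.52405851 -358.90780174  130.51879531] [ 486.76202606 -320.87326599  169.88949121]
```

View pics/c1.png

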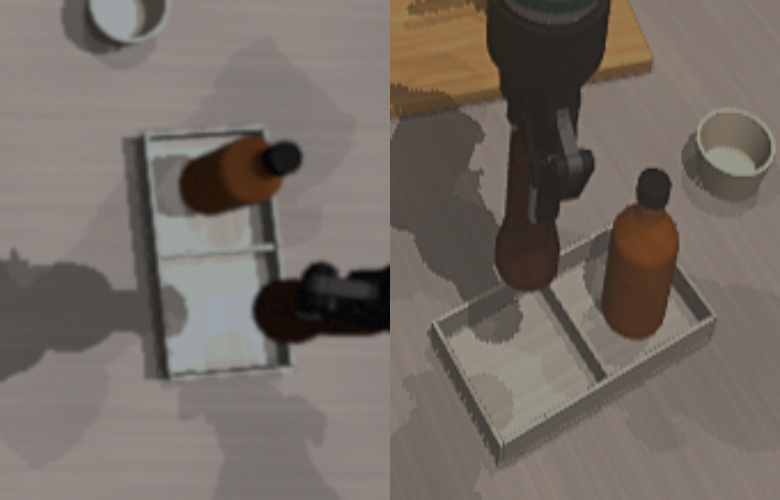

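The mill hangs upright over the empty compartment with its foot at z≈130.5, so the floor is about 126.5 mm below.

Request:
{"fn": "jog_arm", "kwargs": {"series": "2.5 0 0 -1 0 0 0; 2.5 0 0 -3 0 0 0; 2.5 0 0 -5 0 0 0; 2.5 0 0 -7 0 0 0; 2.5 0 0 -9 0 0 0; 2.5 0 0 -11 0 0 0; 2.5 0 0 -12 0 0 0; 2.5 0 0 -12.2 0 0 0"}}

```text
clock: 8.3
position: [468.1, -332.4, 79.6]
ee_rot: [0.123, 1.566, -0.12]
wrist_force: [-0.6, -0.5, -1.2]
grip_width: 35.1
```

Request:
{"fn": "jog_arm", "kwargs": {"series": "2.5 0 0 -0.1 0 0 0; 2.5 0 0 -0.2 0 0 0; 2.5 0 0 -0.3 0 0 0; 2.5 0 0 -0.3 0 0 0"}}

```text
clock: 8.8
position: [468.1, -332.5, 76.8]
ee_rot: [0.123, 1.566, -0.121]
wrist_force: [-0.0, 0.1, -1.8]
grip_width: 34.8
```

```bash
python3 st.py
```

```text
t 8.8 pos [ 468.1 -332.5   76.8] yaw 81.1 ax [ 0.001  0.002 -1.   ] w 34.8 F [-0.   0.1 -1.8] T [-0.03 -0.01  0.  ] q [-0.74  0.4   1.73  0.    1.01 -2.16]
```

Request:
{"fn": "jog_arm", "kwargs": {"series": "2.5 0 0 -0.05 0 0 0; 2.5 0 0 -0.1 0 0 0; 2.5 0 0 -0.12 0 0 0; 2.5 0 0 -0.12 0 0 0"}}

```text
clock: 9.3
position: [468.3, -332.6, 76.2]
ee_rot: [0.123, 1.566, -0.121]
wrist_force: [-1.0, 0.8, 4.5]
grip_width: 34.7
```

```bash
python3 st.py
```

```text
t 9.3 pos [ 468.3 -332.6   76.2] yaw 81.1 ax [ 0.002  0.001 -1.   ] w 34.7 F [-1.   0.8  4.5] T [ 0.25  0.12 -0.  ] q [-0.74  0.4   1.73  0.    1.01 -2.16]
```

Force 4.5 N upwards: the foot is on the floor. I'll open and rise.

Request:
{"fn": "jog_arm", "kwargs": {"series": "4 0 0 0 0 0 0; 5 0 0 0 0 0 0; 7 0 0 0 0 0 0; 8.5 0 0 0 0 0 0; 8.5 0 0 0 0 0 0; 8.5 0 0 1 0 0 0; 8.5 0 0 3 0 0 0; 8.5 0 0 5 0 0 0"}}

```text
clock: 10.3
position: [468.4, -332.7, 127.3]
ee_rot: [0.123, 1.565, -0.121]
wrist_force: [-0.3, 0.6, -0.5]
grip_width: 84.8
```

Request:
{"fn": "jog_arm", "kwargs": {"series": "8.5 0 0 2 0 0 0; 8.5 0 0 5 0 0 0; 8.5 0 0 8 0 0 0; 8.5 0.5 3 10 0 0 0; 8.5 2 9 10 0 0 0; 8.5 3 14 10 0 0 0; 8.5 3.5 17 10 0 0 0; 8.5 3.5 17 10 0 0 0"}}

```text
clock: 11.3
position: [503.5, -160.8, 228.2]
ee_rot: [0.12, 1.564, -0.119]
wrist_force: [0.4, -0.6, -0.1]
grip_width: 84.9
```

```bash
python3 st.py
python3 - <<'E'
from h import *
from scipy.optimize import least_squares
for n in("top","side"):
    i,b,d=shot(n); cv2.imwrite(f"pics/{n}2.png",b); c=b[120:320,340:500] if n=="top" else b[220:410,260:430]; globals()[n]=cv2.resize(c,(390,500))
    X=pts(i,d); h=cv2.cvtColor(b,cv2.COLOR_BGR2HSV)
    p=X[(np.hypot(X[...,0]-468,X[...,1]+334)<40)&(X[...,2]<170)&(X[...,2]>30)&(h[...,2]<110)]
    for lo,hi in((52,85),(85,118)):
        q=p[(p[:,2]>lo)&(p[:,2]<hi)]; print(n,lo,least_squares(lambda c:np.hypot(q[:,0]-c[0],q[:,1]-c[1])-18,[468,-334],loss="soft_l1").x.round(1),len(q),p[:,2].max().round(1))
cv2.imwrite("pics/c2.png",np.hstack([top,side]))
E
```

```text
t 11.3 pos [ 503.5 -160.8  228.2] yaw 81.3 ax [ 0.003  0.001 -1.   ] w 84.9 F [ 0.4 -0.6 -0.1] T [-0.03  0.02  0.  ] q [-0.44  0.21  1.61  0.    1.32 -1.86]
top 52 [ 468. -334.] 0 142.8
top 85 [ 468. -334.] 0 142.8
side 52 [ 467.  -332.4] 209 142.0
side 85 [ 466.8 -332.5] 222 142.0
```

View pics/c2.png

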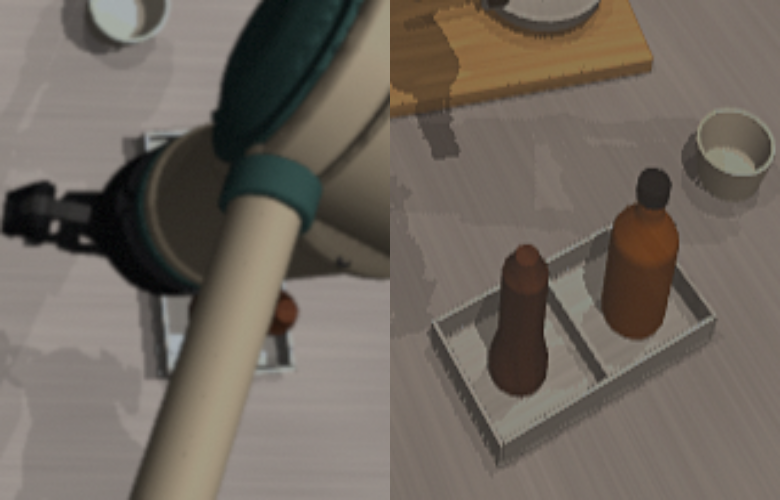

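Mill stands upright in the empty compartment (crop 520,320), axis about 2 mm from its middle. Next, to the handle.

Request:
{"fn": "jog_arm", "kwargs": {"series": "8.5 0.5 2 0 0 0 0; 8.5 1.5 6 0 0 0 0; 8.5 2.5 10 0 0 0 0; 8.5 3.5 14 -1 0 0 0; 8.5 4.5 16.5 -2 0 0 0; 8.5 4.9 17.2 -3 0 0 0; 8.5 4.9 17.2 -3 0 0 0; 8.5 4.9 17.2 -3 0 0 0"}}

```text
clock: 12.4
position: [552.5, 7.3, 198.1]
ee_rot: [0.122, 1.564, -0.123]
wrist_force: [0.2, 0.3, 0.0]
grip_width: 85.1
```

```bash
python3 st.py
python3 - <<'E'
from h import *
i,b,d=shot("wrist"); cv2.imwrite("pics/w3.png",b); X=pts(i,d); h=cv2.cvtColor(b,cv2.COLOR_BGR2HSV)
dd=np.hypot(X[...,0]-657,X[...,1]+3)
hd=(X[...,2]>52)&(X[...,2]<68)&(h[...,1]<70)&(dd>78)&(dd<150)&(X[...,0]<657)&(abs(X[...,1]-10)<40)&(d>0)
p=X[hd]; r=cv2.minAreaRect(p[:,:2].astype(np.float32)); print("handle",len(p),r,np.percentile(p[:,2],[10,50,90]),cv2.fitLine(p[:,:2].astype(np.float32),2,0,.01,.01).ravel())
p=X[(h[...,1]>150)&(dd<40)&(X[...,2]>35)]
if len(p)>10: s=np.linalg.lstsq(np.c_[2*p,np.ones(len(p))],(p**2).sum(1),rcond=None)[0]; print("ball",s[:3],len(p))
r=(dd<80)&(dd>50)&(X[...,2]>42)&(X[...,2]<54)&(h[...,1]<70);q=X[r];s=np.linalg.lstsq(np.c_[2*q[:,:2],np.ones(len(q))],(q[:,:2]**2).sum(1),rcond=None)[0];print("rim",s[:2],len(q))
E
```

```text
t 12.4 pos [552.5   7.3 198.1] yaw 81.1 ax [ 0.003 -0.001 -1.   ] w 85.1 F [0.2 0.3 0. ] T [0.   0.06 0.04] q [-0.11  0.26  1.61 -0.    1.27 -1.53]
handle 857 ((549.5226440429688, 14.745742797851562), (12.875842094421387, 62.08419418334961), 81.63957214355469) [58.35764661 59.60625379 60.59545462] [ 9.9034327e-01 -1.3863681e-01  5.4813208e+02  1.5114668e+01]
ball [658.18435184  -0.6883892   45.46552519] 766
rim [ 6.57066342e+02 -5.35266210e-01] 1841
```

View pics/w3.png

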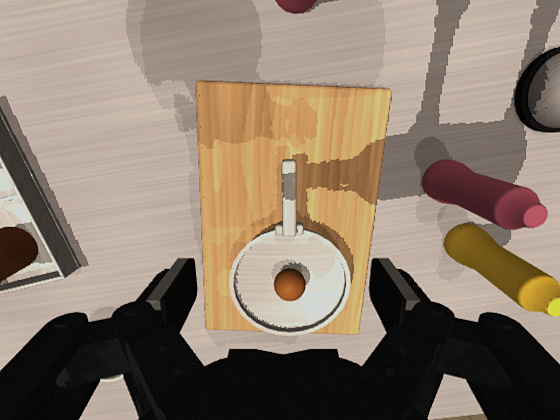

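Handle spans (288,160)–(290,235), clear on both sides. Its angle is −8.2°, the jaw needs 81.5°, and the top is at z≈60. Going down.

Request:
{"fn": "jog_arm", "kwargs": {"series": "8.5 0 0.6 -1 0 0 0.4; 8.5 0 0.6 -3 0 0 0.4; 8.5 0 0.6 -5 0 0 0.4; 8.5 0 0.6 -7 0 0 0.4; 8.5 0 0.6 -9 0 0 0.4; 8.5 0 0.6 -11 0 0 0.4; 8.5 0 0.6 -12 0 0 0.4; 8.5 0 0.6 -12 0 0 0.4"}}

```text
clock: 13.45
position: [552.0, 13.4, 77.7]
ee_rot: [0.117, 1.566, -0.118]
wrist_force: [-0.6, -0.3, 1.0]
grip_width: 85.0
```

```bash
python3 st.py
python3 - <<'E'
from h import *
i,b,d=shot("wrist"); X=pts(i,d); h=cv2.cvtColor(b,cv2.COLOR_BGR2HSV)
hd=(X[...,2]>52)&(X[...,2]<70)&(h[...,1]<70)&(X[...,0]<580)&(X[...,0]>500)&(abs(X[...,1]-12)<16)&(d>0)
p=X[hd]; print(len(p),cv2.fitLine(p[:,:2].astype(np.float32),2,0,.01,.01).ravel(),np.median(p[:,2]) ,p.min(0),p.max(0))
E
```

```text
t 13.45 pos [552.   13.4  77.7] yaw 81.4 ax [ 0.002 -0.001 -1.   ] w 85.0 F [-0.6 -0.3  1. ] T [-0.03 -0.01 -0.01] q [-0.1   0.37  1.78 -0.    0.99 -1.52]
2301 [ 9.8883832e-01 -1.4899257e-01  5.4692737e+02  1.5274886e+01] 59.55129827116551 [518.23330134   3.81904097  52.04946772] [579.88839427  25.56016437  61.67340449]
```

Request:
{"fn": "jog_arm", "kwargs": {"series": "8.5 0.1 0.1 -1 0 0 0; 8.5 0.1 0.1 -2.5 0 0 0; 8.5 0.1 0.1 -4 0 0 0; 8.5 0.1 0.1 -4.3 0 0 0; 8.5 0.1 0.1 -4.3 0 0 0; 6 0.1 0.1 -4.3 0 0 0; 5 0.1 0.1 -4.3 0 0 0; 4 0.1 0.1 -4.3 0 0 0", "force": 20}}

```text
clock: 14.5
position: [553.9, 14.4, 35.8]
ee_rot: [0.116, 1.563, -0.118]
wrist_force: [-0.5, 0.6, -0.6]
grip_width: 40.1
```

Request:
{"fn": "jog_arm", "kwargs": {"series": "3.2 0 0 0 0 0 0; 2.8 0 0 0 0 0 0; 2.4 0 0 0 0 0 0; 2 0 0 0 0 0 0; 1.7 0 0 0 0 0 0; 1.4 0 0 0 0 0 0; 1.2 0 0 0 0 0 0; 1 0 0 0 0 0 0", "force": 20}}

```text
clock: 15.5
position: [553.8, 14.3, 35.8]
ee_rot: [0.116, 1.563, -0.118]
wrist_force: [-0.2, 0.1, 0.4]
grip_width: 13.5
```

```bash
python3 st.py
```

```text
t 15.5 pos [553.8  14.3  35.8] yaw 81.4 ax [ 0.004 -0.001 -1.   ] w 13.5 F [-0.2  0.1  0.4] T [-0.19  0.06 -0.06] q [-0.1   0.42  1.83 -0.    0.89 -1.52]
```

Request:
{"fn": "jog_arm", "kwargs": {"series": "0.5 0 0 0 0 0 0; 0.5 0 0 0 0 0 0; 0.5 0 0 0 0 0 0; 0.5 0 0 0.05 0 0 0; 0.5 0 0 0.1 0 0 0; 0.5 0 0 0.2 0 0 0; 0.5 0 0 0.35 0 0 0; 0.5 0 0 0.5 0 0 0", "force": 120}}

```text
clock: 16.5
position: [553.3, 14.4, 40.5]
ee_rot: [0.116, 1.565, -0.118]
wrist_force: [-0.1, 0.4, -2.4]
grip_width: 11.7
```

```bash
cat > see.py <<'E'
# dish rim plane tilt, centre, ball from side+top clouds; rough prior centre as args
import sys
from h import *
cx,cy,zr=map(float,sys.argv[1:4]) # expected centre, rim z
for n in sys.argv[4].split(","):
    i,b,d=shot(n); cv2.imwrite(f"pics/{n}_{sys.argv[5]}.png",b); X=pts(i,d); h=cv2.cvtColor(b,cv2.COLOR_BGR2HSV)
    dd=np.hypot(X[...,0]-cx,X[...,1]-cy)
    r=(dd<76)&(dd>57)&(abs(X[...,2]-zr)<7)&(h[...,1]<80)&(d>0); q=X[r]
    if len(q)>50:
        s=np.linalg.lstsq(np.c_[2*q[:,:2],np.ones(len(q))],(q[:,:2]**2).sum(1),rcond=None)[0]
        pl=np.linalg.lstsq(np.c_[q[:,:2]-[cx,cy],np.ones(len(q))],q[:,2],rcond=None)[0]; print(n,"rim",s[:2].round(1),"r",np.sqrt(s[2]+s[:2]@s[:2]).round(1),"slope",pl[:2].round(3),"z",pl[2].round(1),len(q))
    p=X[(h[...,1]>140)&(dd<45)&(X[...,2]>zr-18)&(X[...,2]<zr+30)&(d>0)]
    if len(p)>20:
        s=np.linalg.lstsq(np.c_[2*p,np.ones(len(p))],(p**2).sum(1),rcond=None)[0]; print(n,"ball",s[:3].round(1),"med",np.median(p,0).round(1),len(p))
E
python3 st.py; python3 see.py 657 -2 52 side,wrist,top L0
```

```text
t 16.5 pos [553.3  14.4  40.5] yaw 81.4 ax [ 0.003 -0.001 -1.   ] w 11.7 F [-0.1  0.4 -2.4] T [-0.02  0.19  0.04] q [-0.1   0.42  1.82 -0.    0.9  -1.52]
side rim [655.9  -2.6] r 64.9 slope [-0.015 -0.002] z 49.9 429
side ball [656.1  -3.6  53. ] med [653.7  -9.5  60.7] 134
wrist rim [590.8   9.9] r 9.5 slope [ 0.221 -0.036] z 69.5 264
top rim [667.8  -3.1] r 55.5 slope [ 0.047 -0.007] z 47.0 134
```

Request:
{"fn": "jog_arm", "kwargs": {"series": "0.5 0 0 0.3 0 0 0; 0.5 0 0 0.8 0 0 0; 0.5 0 0 1.5 0 0 0; 0.5 0 0 2.3 0 0 0; 0.5 0 0 3.1 0 0 0; 0.5 0 0 3.8 0 0 0; 0.5 0 0 4.3 0 0 0; 0.5 0 0 4.5 0 0 0"}}

```text
clock: 17.65
position: [553.9, 14.3, 86.2]
ee_rot: [0.116, 1.563, -0.118]
wrist_force: [-1.2, -0.2, -2.8]
grip_width: 11.7
```

```bash
python3 st.py; python3 see.py 657 -2 97 side,top L1
```

```text
t 17.65 pos [553.9  14.3  86.2] yaw 81.4 ax [ 0.004 -0.001 -1.   ] w 11.7 F [-1.2 -0.2 -2.8] T [ 0.09  0.28 -0.02] q [-0.1   0.36  1.77 -0.    1.01 -1.52]
side rim [656.4  -2.8] r 64.8 slope [-0.012 -0.004] z 95.2 488
side ball [656.6  -4.4  99.5] med [654.3 -10.5 106.8] 135
```

Request:
{"fn": "jog_arm", "kwargs": {"series": "0.5 0 0 0.3 0 0 0; 0.5 0 0 0.8 0 0 0; 0.5 0 0 1.5 0 0 0; 0.5 0 0 2.5 0 0 0; 0.5 0 0 3.4 0 0 0; 0.5 0 0 4.2 0 0 0; 0.5 0 0 4.8 0 0 0; 0.5 0 0 5 0 0 0"}}

```text
clock: 18.75
position: [553.9, 14.3, 136.4]
ee_rot: [0.116, 1.563, -0.118]
wrist_force: [-0.7, 0.5, -2.7]
grip_width: 11.7
```

```bash
python3 st.py; python3 see.py 657 -2 145 side,top L2
python3 - <<'E'
from h import *
# arc plan: turn TCP about dish axis C by -th (world z); print cm shifts per 3-call segments relative to each segment's start
C=np.array([657.,-2.]); p0=arm.get_state()["position"][:2]
for tot0 in(0,-30,-60):
    a=R.from_euler("z",tot0,degrees=True).as_matrix()[:2,:2]@(p0-C)
    for t in(-1,-4,-8,-13,-18,-23,-27.5,-30):
        print(t,((R.from_euler("z",t,degrees=True).as_matrix()[:2,:2]@a-a)/10).round(2),end="; ")
    print()
print(p0)
E
```

```text
t 18.75 pos [553.9  14.3 136.4] yaw 81.4 ax [ 0.005 -0.001 -1.   ] w 11.7 F [-0.7  0.5 -2.7] T [-0.01  0.25 -0.06] q [-0.1   0.31  1.7  -0.    1.12 -1.52]
side rim [656.3  -2.9] r 64.4 slope [-0.017 -0.009] z 144.2 650
side ball [656.6  -4.4 149.3] med [653.9 -10.7 156.6] 140
-1 [0.03 0.18]; -4 [0.14 0.72]; -8 [0.33 1.42]; -13 [0.63 2.28]; -18 [1.01 3.11]; -23 [1.46 3.91]; -27.5 [1.92 4.58]; -30 [2.2  4.94]; 
-1 [0.12 0.14]; -4 [0.48 0.55]; -8 [0.99 1.07]; -13 [1.69 1.66]; -18 [2.43 2.19]; -23 [3.22 2.65]; -27.5 [3.95 3.01]; -30 [4.38 3.18]; 
-1 [0.17 0.06]; -4 [0.69 0.24]; -8 [1.39 0.43]; -13 [2.29 0.59]; -18 [3.2  0.68]; -23 [4.11 0.69]; -27.5 [4.93 0.63]; -30 [5.38 0.57]; 
[553.73826012  14.32059321]
```

```bash
cat > arc.py <<'E'
import sys
from h import *
s=arm.get_state(); a=s["position"][:2]-np.array([float(sys.argv[1]),float(sys.argv[2])])
for t in(-1,-3.5,-7,-11,-15,-19,-22.5,-24):
    e=R.from_euler("z",t,degrees=True).as_matrix()[:2,:2]@a-a; print(t,(e/10).round(2),end="; ")
print()
E
python3 arc.py 657 -2
```

```text
-1 [0.03 0.18]; -3.5 [0.12 0.63]; -7 [0.28 1.25]; -11 [0.5  1.94]; -15 [0.77 2.62]; -19 [1.09 3.27]; -22.5 [1.41 3.83]; -24 [1.56 4.06];
```

Request:
{"fn": "jog_arm", "kwargs": {"series": "0.5 0.03 0.18 0 0 0 -1; 0.5 0.12 0.63 0 0 0 -3.5; 0.5 0.28 1.25 0 0 0 -7; 0.5 0.5 1.94 0 0 0 -11; 0.5 0.77 2.62 0 0 0 -15; 0.5 1.09 3.27 0 0 0 -19; 0.5 1.41 3.83 0 0 0 -22.5; 0.5 1.56 4.06 0 0 0 -24"}}

```text
clock: 19.85
position: [569.3, 55.4, 135.7]
ee_rot: [0.444, 1.521, -0.447]
wrist_force: [0.6, -0.2, -2.8]
grip_width: 11.7
```

```bash
python3 see.py 657 -2 145 side L3; python3 st.py; python3 arc.py 657 -2
```

```text
side rim [656.3  -3.2] r 64.4 slope [-0.017 -0.004] z 143.8 621
side ball [656.5  -4.2 148.6] med [654.5 -10.7 155.9] 138
t 19.9 pos [569.5  55.5 135.7] yaw 57.4 ax [ 0.003 -0.002 -1.   ] w 11.9 F [ 0.6 -0.1 -2.6] T [0.17 0.2  0.03] q [-0.02  0.34  1.66 -0.    1.14 -1.02]
-1 [0.1  0.15]; -3.5 [0.37 0.52]; -7 [0.77 1.02]; -11 [1.26 1.56]; -15 [1.79 2.07]; -19 [2.35 2.54]; -22.5 [2.87 2.91]; -24 [3.09 3.06];
```

The dish centre held still and the ball is centred. Continuing the arc.

Request:
{"fn": "jog_arm", "kwargs": {"series": "0.5 0.1 0.15 0 0 0 -1; 0.5 0.37 0.52 0 0 0 -3.5; 0.5 0.77 1.02 0 0 0 -7; 0.5 1.26 1.56 0 0 0 -11; 0.5 1.79 2.07 0 0 0 -15; 0.5 2.35 2.54 0 0 0 -19; 0.5 2.87 2.91 0 0 0 -22.5; 0.5 3.09 3.06 0 0 0 -24"}}

```text
clock: 20.9
position: [600.7, 86.2, 135.6]
ee_rot: [0.769, 1.426, -0.772]
wrist_force: [-0.5, -0.0, -3.4]
grip_width: 11.7
```

```bash
python3 see.py 657 -2 145 side L4; python3 st.py; python3 arc.py 657 -2
```

```text
side rim [656.6  -3.4] r 64.3 slope [-0.013  0.001] z 143.9 634
side ball [657.1  -4.5 148. ] med [654.3 -11.3 155.7] 140
t 20.95 pos [600.8  86.3 135.6] yaw 33.3 ax [ 0.002 -0.003 -1.   ] w 11.2 F [ 0.2 -0.4 -3. ] T [0.24 0.17 0.01] q [ 0.03  0.39  1.58 -0.    1.17 -0.55]
-1 [0.15 0.1 ]; -3.5 [0.55 0.33]; -7 [1.12 0.62]; -11 [1.79 0.91]; -15 [2.48 1.15]; -19 [3.18 1.35]; -22.5 [3.81 1.48]; -24 [4.08 1.52];
```

Request:
{"fn": "jog_arm", "kwargs": {"series": "0.5 0.15 0.1 0 0 0 -1; 0.5 0.55 0.33 0 0 0 -3.5; 0.5 1.12 0.62 0 0 0 -7; 0.5 1.79 0.91 0 0 0 -11; 0.5 2.48 1.15 0 0 0 -15; 0.5 3.18 1.35 0 0 0 -19; 0.5 3.81 1.48 0 0 0 -22.5; 0.5 4.08 1.52 0 0 0 -24"}}

```text
clock: 21.95
position: [642.0, 101.4, 135.6]
ee_rot: [1.087, 1.278, -1.091]
wrist_force: [0.3, 0.1, -3.1]
grip_width: 11.8
```

```bash
python3 see.py 657 -2 145 side L5; python3 st.py; sed -i 's/(-1,.*-24)/(-1,-3,-6,-9.5,-13,-16.5,-19.5,-20.6)/' arc.py; python3 arc.py 657 -2
```

```text
side rim [656.8  -4.3] r 64.2 slope [-0.01   0.006] z 143.7 629
side ball [656.9  -5.3 148.3] med [653.8 -11.5 155.6] 143
t 22.0 pos [642.1 101.4 135.6] yaw 9.2 ax [ 0.001 -0.004 -1.   ] w 11.5 F [ 0.4 -0.5 -2.9] T [ 0.3   0.01 -0.03] q [ 0.05  0.45  1.48 -0.    1.21 -0.11]
-1 [0.18 0.02]; -3 [0.54 0.06]; -6 [1.09 0.1 ]; -9.5 [1.73 0.1 ]; -13 [2.37 0.07]; -16.5 [ 3. -0.]; -19.5 [ 3.54 -0.1 ]; -20.6 [ 3.73 -0.14];
```

Request:
{"fn": "jog_arm", "kwargs": {"series": "0.5 0.18 0.02 0 0 0 -1; 0.5 0.54 0.06 0 0 0 -3; 0.5 1.09 0.1 0 0 0 -6; 0.5 1.73 0.1 0 0 0 -9.5; 0.5 2.37 0.07 0 0 0 -13; 0.5 3 0 0 0 0 -16.5; 0.5 3.54 -0.1 0 0 0 -19.5; 0.5 3.73 -0.14 0 0 0 -20.6"}}

```text
clock: 23.0
position: [679.9, 100.0, 135.5]
ee_rot: [1.352, 1.105, -1.356]
wrist_force: [0.5, 0.2, -2.8]
grip_width: 11.7
```

Request:
{"fn": "jog_arm", "kwargs": {"series": "0.5 0 0 0 0 0 0; 0.5 0 0 0 0 0 0; 0.5 0 0 0 0 0 0; 0.5 0 0 0 0 0 0; 0.5 0 0 0 0 0 0; 0.5 0 0 0 0 0 0"}}

```text
clock: 23.75
position: [679.9, 100.0, 135.5]
ee_rot: [1.352, 1.105, -1.356]
wrist_force: [-0.5, -0.4, -3.2]
grip_width: 11.5
```

```bash
python3 see.py 657 -2 145 side,top L6; python3 st.py
python3 - <<'E'
import cv2,numpy as np
a=cv2.imread("pics/side_L6.png"); cv2.imwrite("pics/c6.png",cv2.resize(a[110:400,180:440],(520,580)))
E
```

```text
side rim [656.8  -4.9] r 64.3 slope [-0.004  0.006] z 143.8 622
side ball [656.4  -6.7 148.6] med [653.5 -12.9 155.9] 141
top rim [658.   -4.4] r 63.5 slope [-0.011  0.009] z 143.7 859
top ball [658.2  -4.4 146.3] med [654.7  -4.4 158.3] 236
t 23.85 pos [679.9 100.  135.5] yaw -11.4 ax [ 0.    -0.004 -1.   ] w 11.5 F [ 0.8 -0.3 -2.8] T [ 0.29 -0.01  0.03] q [ 0.05  0.5   1.39 -0.    1.25  0.25]
```

View pics/c6.png

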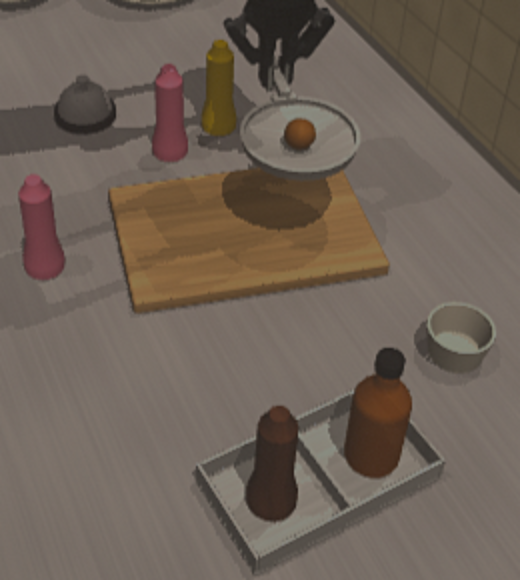

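The dish is level with the ball in the middle. The handle points across the board on the bell's side, and the mill is upright in the tray. Handing in.

```bash
python3 -c "
from cell import hand_in; print(hand_in())"; python3 st.py
```

```text
the job is handed in; nothing more can be done
None
the job is handed in; nothing more can be done
```

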